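# Raise the counterweighted hold-down arm over the shock absorber

### The job

Two service cradles stand on the workshop table, one with a motorcycle shock absorber (coil spring) in it, the other with a plain fork tube, each held down by a counterweighted arm. Push the arm over the shock absorber up from below with the fingertips until it goes past its balance point and stays fully raised by itself, so that the shock can be taken out later. Do not grip the arm or press on its metal top, leave the arm over the fork tube down, and do not disturb or lift the shock, the tube or anything else on the table.

Things in the scene. Friction and masses are not known exactly. Their poses are not given: they have to be found in the camera images.
- bar_shock (a joint): hinge angle of the hold-down arm over the shock absorber, rad: 0 = down, level over the work; grows as it rises; 1.45 = fully up, at its stop. Counterweighted: below about 0.85 it falls back to 0, beyond that it tips by itself to 1.45 and stays. about 1 N up at the push pad starts it; damped, almost no friction. Raise this one.
- bar_shock_pad (a point): centre of the underside of the push pad at the free, robot-side end of the shock absorber's arm: flat black rubber, 46 mm across the arm, 40 mm along it, 6 mm thick, 180 mm from the hinge. Arm down: 107 to 152 mm above the table (cradle heights differ), only the table below, 55 mm free up to the work. Axes turn with the arm: x along it towards the hinge, y along the hinge, z out of its top.
- bar_shock_hinge (a point): hinge point of the shock absorber's arm, on the level hinge axis, mid-width of the arm, 115 mm above the cradle's origin (8 mm above the pad's underside when the arm is down). Axes turn with the arm: x from the free end towards the hinge, y along the hinge.
- cap_shock: the aluminium top of the arm over the shock: a T of bar 32 mm wide, 163 mm long, and crosspiece 52 x 36 mm, 10 mm thick, right above the rubber pad and the steel underside of the bar. Origin on the hinge; turns with the arm. Push only on the pad or the underside below it, never on this top or its side edges: a grip would press on it.
- bar_tube (a joint): hinge angle of the hold-down arm over the fork tube, rad: 0 = down, level over the work; grows as it rises; 1.45 = fully up, at its stop. Counterweighted: below about 0.85 it falls back to 0, beyond that it tips by itself to 1.45 and stays. about 1 N up at the push pad starts it; damped, almost no friction. Leave this one down.
- bar_tube_pad (a point): centre of the underside of the push pad at the free, robot-side end of the fork tube's arm: flat black rubber, 46 mm across the arm, 40 mm along it, 6 mm thick, 180 mm from the hinge. Arm down: 107 to 152 mm above the table (cradle heights differ), only the table below, 55 mm free up to the work. Axes turn with the arm: x along it towards the hinge, y along the hinge, z out of its top.
- cradle_shock: cradle under the shock absorber, fixed: dark steel base 200 x 190 mm, 12 to 57 mm thick, its height differs, two grey V saddles 140 mm apart, two hinge posts 130 mm tall on the far side. Origin 12 mm below the base's top, under the middle of the saddles; x from the robot side to the hinge side (hinge at x = +75 mm, centre of the lowered pad at -105 mm), z up. Both cradles and arms are alike.
- cradle_tube: cradle under the fork tube, fixed: dark steel base 200 x 190 mm, 12 to 57 mm thick, its height differs, two grey V saddles 140 mm apart, two hinge posts 130 mm tall on the far side. Origin 12 mm below the base's top, under the middle of the saddles; x from the robot side to the hinge side (hinge at x = +75 mm, centre of the lowered pad at -105 mm), z up. Both cradles and arms are alike.
- shock: shock absorber lying loose in the saddles of its cradle: white coil spring between two aluminium collars 60 mm in diameter, an eye at each end, 254 mm long over all, about 1 kg. Origin at the middle of its axis, 60 mm above its cradle's origin; y along its length.
- tube: plain aluminium fork tube lying loose in the other cradle, 48 mm in diameter, 240 mm long. Origin at the middle of its axis, 52 mm above its cradle's origin; y along its length.
- seal: loose black rubber seal ring, 48 mm outside, 10 mm high, on the table. Origin under its centre.
- fork_cap: loose aluminium fork cap, 42 mm in diameter, 30 mm high. Origin under its centre.
- cup: loose paper cup, 76 mm across, 95 mm high. Origin under its centre.
- socket: loose steel wrench socket, 23 mm in diameter, 34 mm high. Origin under its centre.
- drill: cordless drill standing on its battery, 190 mm high. Origin under its battery.
- spray_bottle: plastic bottle, 72 mm in diameter, 200 mm high. Origin under its centre.

How it is judged:
By the outcome, as a careful person would: the job done as asked, in the order asked, and still so for the second after the job is handed in, with the robot touching nothing.
It also fails if it takes over 48 s, if anything falls off the work surface, if the arm or the gripper's body presses on something with over 40 N, if the wrist force passes 120 N, or if a joint passes its speed limit or range.

### The arm

A 6-joint arm with a two-finger parallel gripper is mounted at the origin on the work surface. World frame = base frame: x ahead of the robot, y to its left, z up, the work surface at z = 0. Lengths are in mm, angles in rad, forces in N, time in s.
With the tool pointing down it reaches from about 350 to 875 mm from the base axis. Payload 4.2 kg.
Tool frame: the origin (TCP) lies midway between the tips of the shut fingers; the grasp point (between the pads) lies 19 mm behind it (arm.grip_point_offset is the distance from the TCP to the grasp point, in mm); y points along the fingers, z is the direction in which the jaws open and shut, and the axes are right-handed (so a half turn about y gives the same grasp; the last joint's range is limited). The gripper opens to 85 mm and grips with 20 to 120 N. Pads are 22 mm wide; open, the fingers measure 114 mm over their backs; the gripper's body (76 mm by 85 mm) begins 54 mm behind the grasp point. The pads swing forward as they close: fully open they stand 13 mm farther back than shut.
Start: joints at [-0.981, 0.385, 0.008, 0, -1.194, -0.259], TCP at [203.015, -591.087, 231.312] pointing down, gripper open.
Joint ranges: [-3.14, 3.14], [-1.21, 2.06], [-1.07, 1.41], [-3.16, 2.05], [-2.99, -0.16], [-3.1, 3.1]. Speed limits (rad/s): [2.79, 2.79, 3.14, 3.14, 3.14, 3.14].

### API

Orientations are given as a unit quaternion [x, y, z, w].
In Python, from bench import arm, optics, job_done, spotter gives the robot as it stands.
- The arm moves only by the tool jog_arm, never from a script. Its arguments are lists of equal length, an entry for each row: "translation": the shift along the tool's x, y, z in units of 50 mm (1.0 is 50 mm), a list of three; "rot": the turn, a rotation vector about the tool's x, y, z in units of 8 degrees (1.0 is 8 degrees), a list of three; "gripper": the opening, from 0 (shut) to 1 (fully open). A call has 1 to 20 rows; each row is the pose to reach, as a shift and turn from the pose measured when the call began, along the tool's axes at that moment; what a row does not reach only later rows make up. A row lasts 1/10 s, in which the tool goes at most 50 mm and 8.59 degrees, less where a joint would pass 70% of its speed; a pose out of reach is approached as far as the arm can. A call with a gripper value outside its range is refused whole. The fingers move at their own pace and stop on an object; the grip force is fixed at half the most. Time passes only in rows, so rows that repeat a pose let the fingers close. It gives the time, the measured TCP pose, the force and the opening at its end, in the units of the state.
- arm.read_state(): the state, without advancing time (a new reading comes with each control period).
- optics.get_image(name): name is "side" or "top"; returns a dict with "frame" (400x640x3 uint8, red, green, blue), "mtx" (3x3 intrinsics, pixels), "xyz" and "attitude" of the camera in the world. Camera axes: x right, y down, z forward; pixel columns grow to the right and rows downward; lengths in mm; the calibration is good to about 2 mm. A picture is of the moment at which its call begins. There is no depth.
- job_done(): hands the job in, once; it reports no verdict.
Trained networks look in the newest picture that a camera, given by its name, has taken for a name from the list of things; names that differ only in an ending like _2 or _b are one class to them, and where a whole thing is asked for, a point or a joint stands for the part that bears it (a point fixed in the world has none). Each returns a list of dicts, best first, with "score" (0 to 1); they miss things now and then, are a little off and sometimes report something else, mostly with a low value. They report only what shows in the picture. A call takes as long as a camera call.
- spotter.look_for(camera, thing): "centre" ([x, y, z] in mm, in the coordinates of the camera as it stood for that picture, good to about 4 mm: the middle of the surface that is visible of it).
The state is a dict: "clock": time; "joints": joint angles; "joint_vel": joint speeds; "joint_efforts": joint torques, N m; "position": TCP position; "ee_rot": TCP orientation; "contact_force": force on the tool from outside, world axes, zero at the start; "wrist_torque": the same for the moment, N m; "gripper_width": finger opening in mm.
Only numpy, scipy, OpenCV 4.12 (cv2) and the standard library are available. Lean on these libraries where they do the work, as an engineer would, in place of code of your own. Each camera call takes 0.05 s, during which the arm holds its last target. There are 200 camera calls.

## Working session

There is one attempt and no reset: what is moved stays moved. The work goes in short steps, Python scripts to look and compute and a tool call to move; the robot and the scene stay as the last step left them, time stands still between calls to the robot, and variables do not carry over. Pictures are saved under pics/ and viewed, about 8 in all and at most 12, crops included, and the job is handed in when it is done.

Besides the shell and the picture viewer there is one more tool, called after "Request:" as name(argument=value, ...) on one line, values as JSON. jog_arm: Moves the arm, as the interface text tells. Its arguments: {"type":"object","properties":{"translation":{"type":"array"},"rot":{"type":"array"},"gripper":{"type":"array"}},"required":["translation","rot","gripper"]}

```bash
mkdir -p pics
cat > h.py <<'E'
import numpy as np, cv2
from scipy.spatial.transform import Rotation as R
from bench import arm, optics, job_done, spotter
def save(c,n):
    f=optics.get_image(c); cv2.imwrite(f'pics/{n}.png',f['frame'][:,:,::-1]); return f
def world(f,p): return R.from_quat(f['attitude']).apply(p)+np.array(f['xyz'])
def pix(f,p):
    c=R.from_quat(f['attitude']).inv().apply(np.array(p,float)-f['xyz']); q=np.array(f['mtx'])@c; return q[:2]/q[2]
E
python3 - <<'E'
from h import *
np.set_printoptions(precision=1,suppress=True)
for c in ('side','top'):
    f=save(c,c+'0'); print(c,np.array(f['xyz']),f['attitude'],np.array(f['mtx'])[0,0])
    for t in ('bar_shock_pad','bar_tube_pad','cap_shock','cradle_shock','shock','tube','cup','drill','spray_bottle','seal','fork_cap','socket'):
        for d in spotter.look_for(c,t)[:2]:
            w=world(f,d['centre']); print(t,round(d['score'],2),w,pix(f,w))
s=arm.read_state();print(s['clock'],s['position'],s['ee_rot'])
print(R.from_quat(s['ee_rot']).as_matrix())
E
```

```text
side [  42.1 1236.8  865.3] [-0.2  0.8 -0.5  0.1] 517.907949743588
bar_shock_pad 0.75 [ 646.1 -288.2  161. ] [336.6 141.7]
bar_tube_pad 0.81 [665.8 220.8 156.1] [259.5 213.6]
bar_tube_pad 0.53 [ 644.5 -284.1  159.1] [336.6 142.8]
cap_shock 0.78 [ 589.4 -283.   161.5] [351.6 144.5]
cap_shock 0.27 [571.8   2.6  14.6] [324.5 224.5]
cradle_shock 0.91 [ 637.1 -268.5   50.4] [337.  173.5]
cradle_shock 0.18 [ 649.3 -289.9  163.4] [335.9 140.8]
shock 0.81 [ 619.2 -224.3  112.8] [337.1 163.2]
shock 0.41 [ 643.9 -284.7  158.2] [336.8 143. ]
tube 0.58 [617.8 274.4 106.1] [267.1 243.6]
cup 0.82 [802.   18.6  77.4] [254.6 195.8]
drill 0.89 [ 542.8 -479.3   93.3] [381.4 143.3]
spray_bottle 0.85 [580.3 547.5 106.9] [222.2 314.2]
seal 0.46 [ 644.7 -288.5  160.8] [337.  141.8]
seal 0.4 [467.8  33.9  12. ] [353.  237.5]
fork_cap 0.66 [573.    2.5  16.8] [324.1 223.8]
fork_cap 0.48 [382.2   1.6  27.6] [384.4 233.2]
top [ 497.6    9.4 1591.4] [-0.7  0.7 -0.   0. ] 442.45141566844796
bar_shock_pad 0.75 [ 643.8 -293.4  155.7] [404.2 182.8]
bar_tube_pad 0.88 [656.3 208.2 153.4] [250.5 181. ]
bar_tube_pad 0.7 [822.7   7.5  38.9] [311.5 137. ]
cap_shock 0.93 [ 590.9 -286.4  159.6] [402.8 198.9]
cradle_shock 0.89 [ 668.5 -286.6   47. ] [395.7 179. ]
shock 0.86 [ 622.8 -274.9  113.7] [396.3 190.4]
shock 0.47 [ 594.2 -288.5  156.5] [403.2 197.9]
tube 0.73 [640.1 231.8 104.4] [245.6 187.4]
cup 0.82 [821.3   6.   40. ] [312.  137.3]
drill 0.67 [ 544.  -488.8  172.1] [466.4 212.2]
spray_bottle 0.69 [598.8 509.3 126.4] [160.2 200.4]
seal 0.59 [467.2  23.6  12.1] [308.4 237.5]
seal 0.42 [658.7 208.8 154.4] [250.3 180.2]
fork_cap 0.54 [576.6  -5.2  16.5] [316.  206.6]
1.3 [ 203.  -591.1  231.3] [ 0.7  0.1 -0.1 -0.7]
[[ 0.9  0.  -0.3]
 [ 0.3 -0.   0.9]
 [ 0.  -1.  -0. ]]
```

Run:
```python
import cv2
a=cv2.imread('pics/top0.png')[130:290,330:530]; cv2.imwrite('pics/topc.png',cv2.resize(a,None,fx=4,fy=3.75,interpolation=cv2.INTER_CUBIC) if 0 else cv2.resize(a,None,fx=3.7,fy=3.7,interpolation=cv2.INTER_CUBIC))
a=cv2.imread('pics/side0.png')[90:220,270:450]; cv2.imwrite('pics/sidec.png',cv2.resize(a,None,fx=4,fy=4,interpolation=cv2.INTER_CUBIC))
```

```text
(no output)
```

View pics/topc.png

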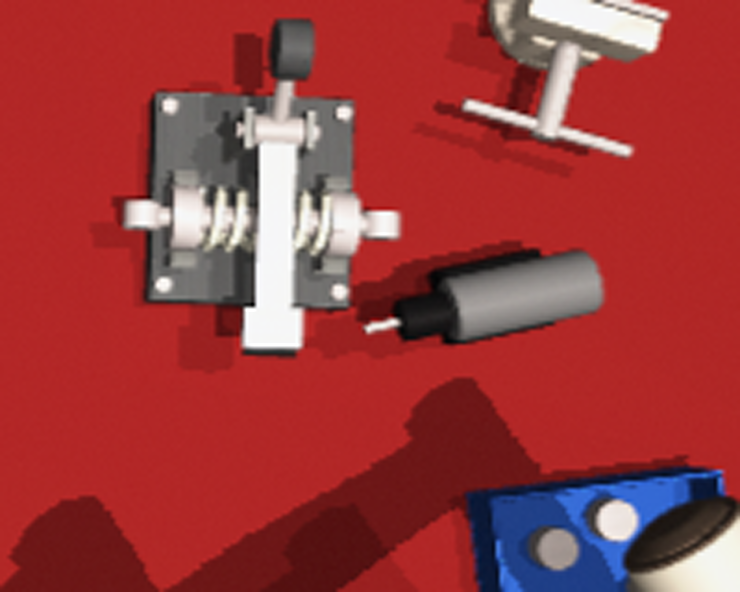

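View pics/sidec.png

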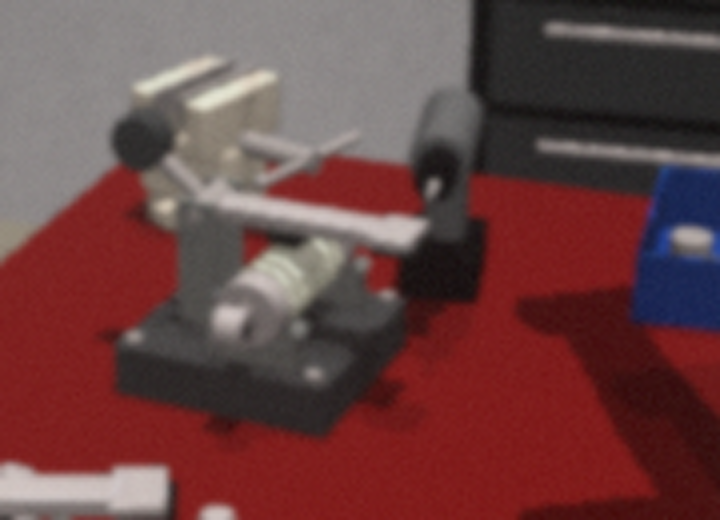

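View pics/top0.png

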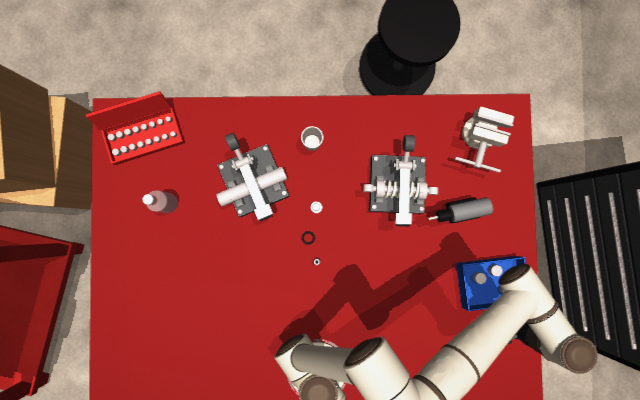

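View pics/side0.png

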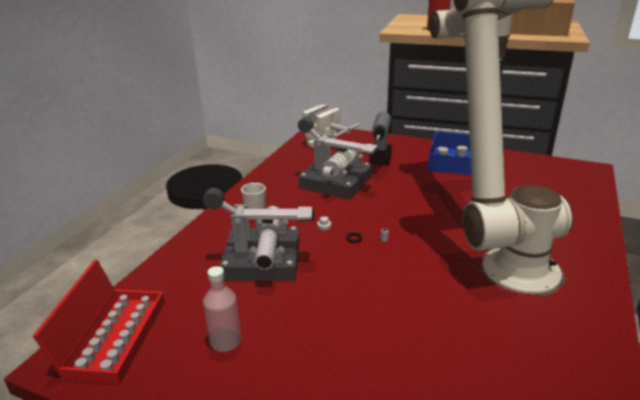

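```bash
cat > fit.py <<'E'
from h import *
from scipy.optimize import least_squares
np.set_printoptions(precision=1,suppress=True)
F={c:optics.get_image(c) for c in('top','side')}
T=lambda u,v:(330+u/3.7,130+v/3.7); S=lambda u,v:(270+u/4,90+v/4)
def pts(q):
    x,y,a,h,o=q; b=lambda i,j:(o+100*i,95*j,h); e=lambda j:(-123,26*j,h+111)
    L=[(b(1,1),'top',T(157,93)),(b(1,-1),'top',T(352,97)),(b(-1,1),'top',T(149,299)),(b(-1,-1),'top',T(351,306)),
       (e(1),'top',T(243,349)),(e(-1),'top',T(302,347)),
       (b(1,1),'side',S(118,345)),(b(-1,1),'side',S(325,408)),(b(-1,-1),'side',S(405,310)),
       (e(1),'side',S(412,240)),(e(-1),'side',S(430,222))]
    c,s=np.cos(a),np.sin(a)
    return [pix(F[k],(x+c*p[0]-s*p[1],y+s*p[0]+c*p[1],p[2]))-np.array(u) for p,k,u in L]
r=least_squares(lambda q:np.ravel(pts(q)),[660,-285,0,45,0],x_scale=[10,10,.1,10,10],loss='soft_l1')
print(r.x[:2],round(r.x[2],3),r.x[3:]);print(np.array(pts(r.x)))
x,y,a,h,o=r.x
for n,d in(('pad',-105),('hinge',75)): print(n,x+d*np.cos(a),y+d*np.sin(a),h+(95 if d<0 else 103))
s=arm.read_state();print(s['clock'],s['position'],s['joints']);print(R.from_quat(s['ee_rot']).as_matrix())
E
python3 fit.py
```

```text
[ 631.4 -294.2] -0.045 [44.9 20.8]
[[-0.6 -0.5]
 [ 0.3  0.1]
 [ 0.3  0.4]
 [-0.3  0.1]
 [ 0.2 -0.4]
 [ 0.2  0.6]
 [-1.1  0.9]
 [ 0.3 -4. ]
 [ 0.5 -2.3]
 [-0.8  1.8]
 [ 0.2  0.5]]
pad 526.48540422809 -289.5010949522957 139.87622733809468
hinge 706.3069758864331 -297.5137328652072 147.87622733809468
1.4 [ 203.  -591.1  231.3] [-1.   0.4  0.  -0.  -1.2 -0.3]
[[ 0.9  0.  -0.3]
 [ 0.3 -0.   0.9]
 [ 0.  -1.  -0. ]]
```

Request:
jog_arm(translation=[[0,-1,0],[0.7,-2,0.7],[1.4,-2,1.4],[2.1,-2,2.1],[2.8,-2,2.8],[3.5,-2,3.5],[4.2,-2,4.2],[4.9,-2,4.9],[5.6,-2,5.6],[6.3,-2,6.3],[7,-2,6.9],[7,-2,6.9],[7,-2,6.9]], rot=[[0,0,0],[0,0,0],[0,0,0],[0,0,0],[0,0,0],[0,0,0],[0,0,0],[0,0,0],[0,0,0],[0,0,0],[0,0,0],[0,0,0],[0,0,0]], gripper=[0,0,0,0,0,0,0,0,0,0,0,0,0])

```text
clock: 2.7
position: [422.5, -149.8, 331.3]
ee_rot: [0.697, 0.118, -0.118, -0.697]
contact_force: [0.4, -0.3, -0.4]
gripper_width: 0.1
```

```bash
cat > st.py <<'E'
from h import *
np.set_printoptions(precision=3,suppress=True)
s=arm.read_state();print(s['clock'],np.array(s['position']),np.array(s['joints']),np.array(s['contact_force']),s['gripper_width']);print(R.from_quat(s['ee_rot']).as_matrix())
E
python3 st.py
```

```text
2.7 [ 422.524 -149.821  331.339] [ 0.024  0.015 -0.216  0.    -1.34  -1.26 ] [ 0.403 -0.266 -0.388] 0.08986936432663738
[[ 0.945 -0.    -0.328]
 [ 0.328 -0.     0.945]
 [-0.    -1.    -0.   ]]
```

Request:
jog_arm(translation=[[0,0,0],[0,0,0],[0,0,0],[0,0,0]], rot=[[0,1,0],[0,2,0],[0,2.7,0],[0,2.7,0]], gripper=[0,0,0,0])

```text
clock: 3.1
position: [421.8, -151.1, 331.4]
ee_rot: [0.707, -0.016, 0.016, -0.707]
contact_force: [-0.7, -0.3, -0.1]
gripper_width: 0.1
```

Request:
jog_arm(translation=[[0,0,0],[0,0,0],[0,0,0],[0,0,0],[0,0,0],[0,0,0],[0,0,0],[0,0,0],[0,0,0],[0,0,0],[0,0,0],[0,0,0],[0,0,0],[0,0,0]], rot=[[-1,0,0],[-2,0,0],[-3,0,0],[-4,0,0],[-5,0,0],[-6,0,0],[-7,0,0],[-8,0,0],[-9,0,0],[-10,0,0],[-11,0,0],[-11.6,0,0],[-11.6,0,0],[-11.6,0,0]], gripper=[0,0,0,0,0,0,0,0,0,0,0,0,0,0])

```text
clock: 4.5
position: [422.0, -151.5, 331.3]
ee_rot: [0.999, -0.023, -0.001, 0.024]
contact_force: [0.9, 0.9, -0.7]
gripper_width: -0.0
```

```bash
python3 st.py; python3 -c "
from h import *
save('side','side1')"
```

```text
4.5 [ 421.983 -151.546  331.307] [ 0.494  0.373 -0.928  1.058 -1.755 -2.905] [ 0.884  0.899 -0.747] -0.004737057332607564
[[ 0.999 -0.046 -0.004]
 [-0.046 -0.998 -0.047]
 [-0.002  0.048 -0.999]]
```

View pics/side1.png

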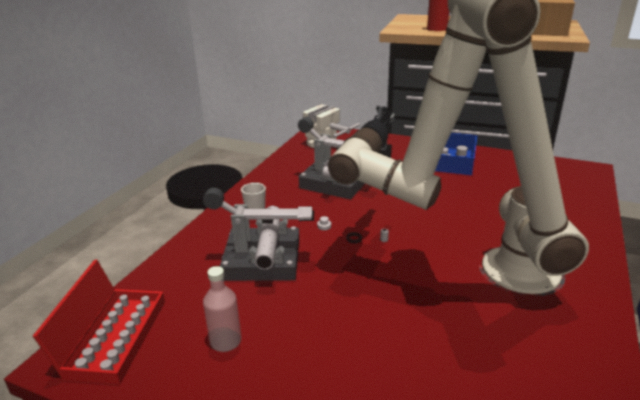

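Request:
jog_arm(translation=[[0.2,1,0],[0.4,2,0],[0.4,3,0.1],[0.4,3.1,0.6],[0.4,3.1,1.3],[0.4,3,2],[0.4,3,2],[0.4,3,2]], rot=[[0,0,0],[0,0,0],[0,0,0],[0,0,0],[0,0,0],[0,0,0],[0,0,0],[0,0,0]], gripper=[0,0,0,0,0,0,0,0])

```text
clock: 5.35
position: [440.2, -306.8, 248.8]
ee_rot: [0.999, -0.025, -0.004, 0.02]
contact_force: [0.3, 0.2, 1.1]
gripper_width: -0.4
```

```bash
python3 st.py; python3 -c "
from h import *
save('side','side2')"
```

```text
5.35 [ 440.167 -306.76   248.823] [-0.007  0.516 -1.015  1.53  -1.613 -3.095] [0.275 0.181 1.114] -0.3608579582872953
[[ 0.999 -0.049 -0.009]
 [-0.05  -0.998 -0.04 ]
 [-0.007  0.04  -0.999]]
```

View pics/side2.png

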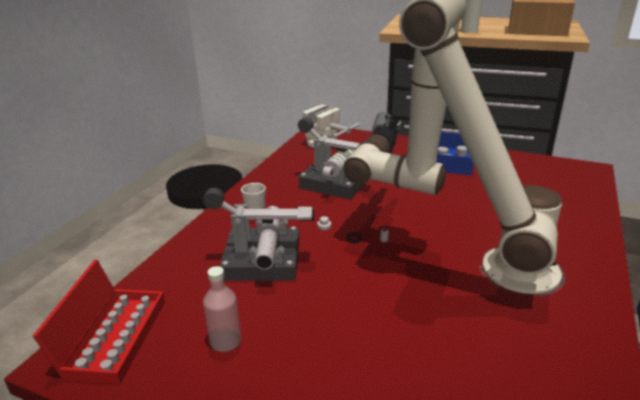

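Request:
jog_arm(translation=[[0,0,0],[0,0,0],[0,0,0],[0,0,0],[0,0,0],[0,0,0],[0,0,0],[0,0,0],[0,0,0],[0,0,0],[0,0,0],[0,0,0],[0,0,0]], rot=[[0,-1,0],[0,-2,0],[0,-3,0],[0,-4,0],[0,-5,0],[0,-6,0],[0,-7,0],[0,-8,0],[0,-9,0],[0,-10,0],[0,-11,0],[0,-11.2,0],[0,-11.2,0]], gripper=[0,0,0,0,0,0,0,0,0,0,0,0,0])

```text
clock: 6.7
position: [440.1, -306.5, 250.6]
ee_rot: [0.709, -0.032, -0.705, -0.003]
contact_force: [0.2, -0.0, -0.2]
gripper_width: 0.2
```

```bash
python3 st.py
```

```text
6.7 [ 440.064 -306.508  250.571] [-0.006  0.512 -1.015  1.53  -1.613 -1.533] [ 0.164 -0.039 -0.186] 0.2015489629049464
[[ 0.004 -0.049 -0.999]
 [-0.041 -0.998  0.049]
 [-0.999  0.04  -0.006]]
```

Request:
jog_arm(translation=[[0.7,0,0],[1.4,0,0],[2,0,0],[2,0,0],[2,0,0]], rot=[[0,0,0],[0,0,0],[0,0,0],[0,0,0],[0,0,0]], gripper=[0,0,0,0,0])

```text
clock: 7.2
position: [440.7, -310.5, 151.2]
ee_rot: [0.709, -0.032, -0.705, -0.003]
contact_force: [0.2, -0.1, 0.5]
gripper_width: -0.3
```

```bash
python3 st.py; python3 -c "
from h import *
f=save('side','side3'); g=save('top','top3')
import cv2,numpy as np
a=cv2.imread('pics/side3.png')[90:290,270:530]; b=cv2.imread('pics/top3.png')[130:400,280:540]
cv2.imwrite('pics/c3.png',np.hstack([cv2.resize(a,(400,308)),cv2.resize(b,(400,415))[:308]]) if 0 else np.hstack([cv2.resize(a,(400,415)),cv2.resize(b,(400,415))]))"
```

```text
7.2 [ 440.697 -310.516  151.208] [-0.015  0.727 -1.028  1.53  -1.605 -1.761] [ 0.215 -0.14   0.54 ] -0.29063676540436084
[[ 0.005 -0.049 -0.999]
 [-0.041 -0.998  0.048]
 [-0.999  0.041 -0.007]]
```

View pics/c3.png

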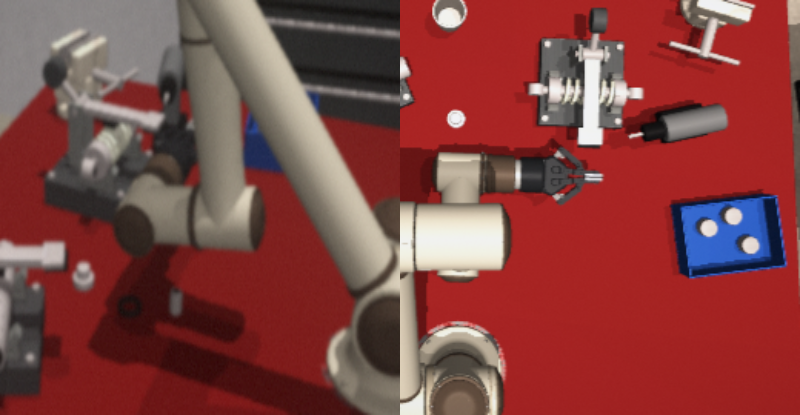

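Request:
jog_arm(translation=[[0.4,0,0],[0.7,-0.2,0],[0.7,-0.2,0],[0.7,-0.2,-0.5],[0.7,-0.2,-1],[0.7,-0.2,-1.5],[0.7,-0.2,-1.7],[0.7,-0.2,-1.7],[0.7,-0.2,-1.7]], rot=[[0,0,-0.2],[0,0,-0.25],[0,0,-0.25],[0,0,-0.25],[0,0,-0.25],[0,0,-0.25],[0,0,-0.25],[0,0,-0.25],[0,0,-0.25]], gripper=[0,0,0,0,0,0,0,0,0])

```text
clock: 8.2
position: [525.2, -306.3, 117.7]
ee_rot: [0.71, -0.02, -0.704, -0.015]
contact_force: [-0.7, 0.7, -0.2]
gripper_width: 0.1
```

```bash
python3 st.py; python3 -c "
from h import *
f=save('side','side4'); g=save('top','top4')
import cv2,numpy as np
a=cv2.imread('pics/side4.png')[110:240,270:400]; b=cv2.imread('pics/top4.png')[140:270,320:450]
cv2.imwrite('pics/c4.png',np.hstack([cv2.resize(a,(400,400)),cv2.resize(b,(400,400))]))"
```

```text
8.2 [ 525.185 -306.273  117.75 ] [-0.003  0.815 -0.828  1.524 -1.573 -1.651] [-0.667  0.742 -0.172] 0.14573011582047599
[[ 0.008 -0.049 -0.999]
 [-0.006 -0.999  0.049]
 [-1.     0.006 -0.008]]
```

View pics/c4.png

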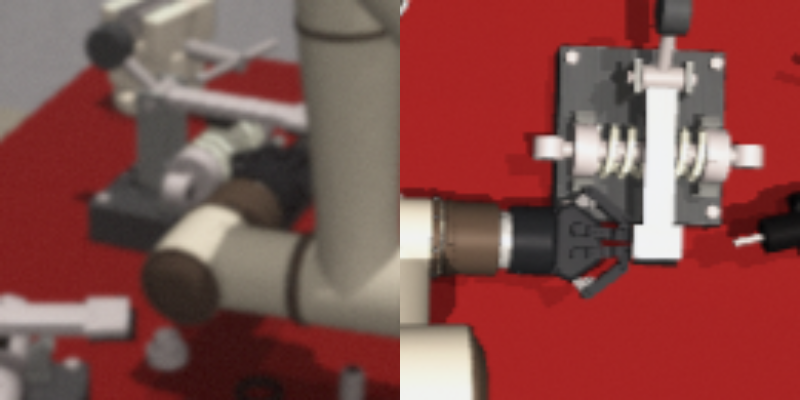

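Request:
jog_arm(translation=[[0,-0.16,0.2],[-0.15,-0.16,0.25],[-0.35,-0.16,0.25],[-0.58,-0.16,0.27],[-0.76,-0.16,0.25],[-0.95,-0.16,0.23],[-1.12,-0.16,0.2],[-1.3,-0.16,0.16],[-1.47,-0.16,0.1],[-1.64,-0.16,0.05],[-1.64,-0.16,0.05]], rot=[[0,0,0],[0,0,0],[0,0,0],[0,0,0],[0,0,0],[0,0,0],[0,0,0],[0,0,0],[0,0,0],[0,0,0],[0,0,0]], gripper=[0,0,0,0,0,0,0,0,0,0,0])

```text
clock: 9.4
position: [523.0, -297.5, 201.0]
ee_rot: [0.71, -0.02, -0.703, -0.015]
contact_force: [-1.0, 0.5, -0.2]
gripper_width: 0.3
```

```bash
python3 st.py; python3 -c "
from h import *
f=save('side','side5'); g=save('top','top5')
import cv2,numpy as np
a=cv2.imread('pics/side5.png')[70:200,270:400]; b=cv2.imread('pics/top5.png')[140:270,320:450]
cv2.imwrite('pics/c5.png',np.hstack([cv2.resize(a,(400,400)),cv2.resize(b,(400,400))]))"
```

```text
9.4 [ 523.039 -297.53   201.006] [ 0.02   0.659 -0.835  1.503 -1.582 -1.504] [-1.011  0.457 -0.197] 0.31913144196528004
[[ 0.01  -0.049 -0.999]
 [-0.007 -0.999  0.049]
 [-1.     0.006 -0.01 ]]
```

View pics/c5.png

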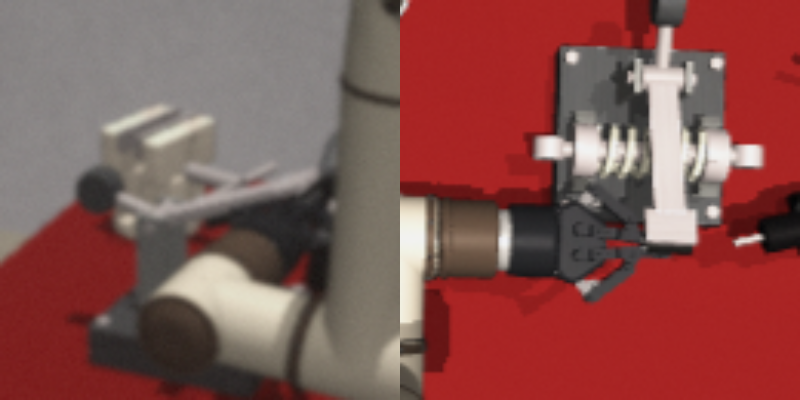

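Request:
jog_arm(translation=[[-0.16,0,-0.06],[-0.31,0,-0.13],[-0.47,0,-0.22],[-0.63,0,-0.31],[-0.78,0,-0.41],[-0.92,0,-0.51],[-1.06,0,-0.62],[-1.2,0,-0.74],[-1.32,0,-0.87],[-1.44,0,-1.0],[-1.56,0,-1.14],[-1.67,0,-1.29],[-1.67,0,-1.29]], rot=[[0,0,0],[0,0,0],[0,0,0],[0,0,0],[0,0,0],[0,0,0],[0,0,0],[0,0,0],[0,0,0],[0,0,0],[0,0,0],[0,0,0],[0,0,0]], gripper=[0,0,0,0,0,0,0,0,0,0,0,0,0])

```text
clock: 10.8
position: [587.4, -300.1, 284.7]
ee_rot: [0.71, -0.019, -0.703, -0.015]
contact_force: [-0.2, 0.7, -0.0]
gripper_width: -0.3
```

```bash
python3 st.py; python3 -c "
from h import *
f=save('side','side6'); g=save('top','top6')
import cv2,numpy as np
a=cv2.imread('pics/side6.png')[50:180,270:400]; b=cv2.imread('pics/top6.png')[140:270,320:450]
cv2.imwrite('pics/c6.png',np.hstack([cv2.resize(a,(400,400)),cv2.resize(b,(400,400))]))"
```

```text
10.8 [ 587.437 -300.071  284.654] [ 0.009  0.59  -0.651  1.518 -1.595 -1.251] [-0.221  0.718 -0.048] -0.2664634725092798
[[ 0.01  -0.048 -0.999]
 [-0.006 -0.999  0.048]
 [-1.     0.006 -0.01 ]]
```

View pics/c6.png

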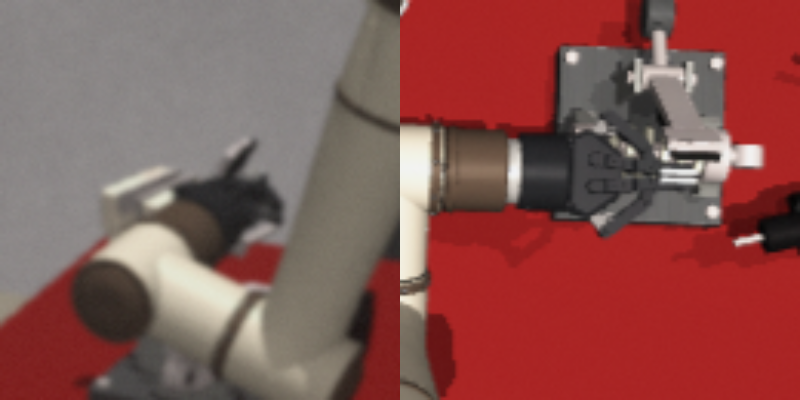

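Request:
jog_arm(translation=[[-0.1,0,-0.15],[-0.18,0,-0.3],[-0.18,0,-0.3],[-0.18,0,-0.3],[-0.18,0,-0.3],[-0.18,0,-0.3],[-0.18,0,-0.3],[-0.18,0,-0.3]], rot=[[0,0,0],[0,0,0],[0,0,0],[0,0,0],[0,0,0],[0,0,0],[0,0,0],[0,0,0]], gripper=[0,0,0,0,0,0,0,0])

```text
clock: 11.7
position: [601.2, -300.8, 292.7]
ee_rot: [0.71, -0.019, -0.704, -0.015]
contact_force: [-0.3, -0.5, -0.1]
gripper_width: -0.1
```

```bash
python3 st.py; python3 -c "
from h import *
f=save('side','side7'); g=save('top','top7')
import cv2,numpy as np
a=cv2.imread('pics/side7.png')[50:180,270:400]; b=cv2.imread('pics/top7.png')[140:270,320:450]
cv2.imwrite('pics/c7.png',np.hstack([cv2.resize(a,(400,400)),cv2.resize(b,(400,400))]))"
```

```text
11.7 [ 601.174 -300.8    292.715] [ 0.007  0.595 -0.613  1.52  -1.596 -1.216] [-0.267 -0.48  -0.057] -0.11595711713387886
[[ 0.007 -0.049 -0.999]
 [-0.006 -0.999  0.049]
 [-1.     0.006 -0.008]]
```

View pics/c7.png

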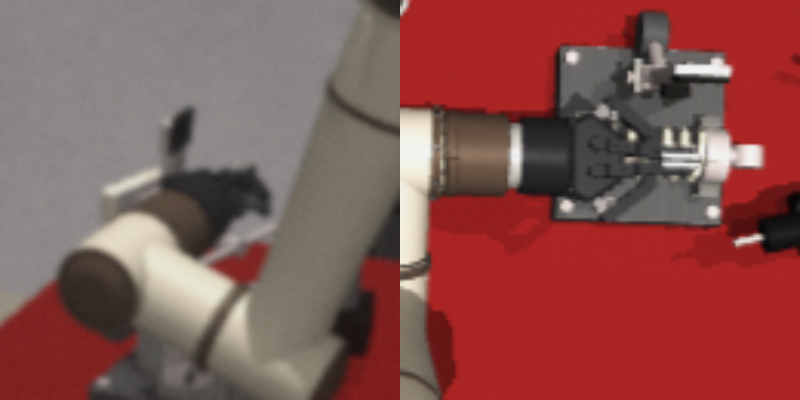

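Request:
jog_arm(translation=[[0,0,0.5],[0,0,1.2],[0,0,2],[0,0,2.7],[0,0,3],[0,0,3],[0,0,3],[0,0,3],[0,0,3],[0,0,3]], rot=[[0,0,0],[0,0,0],[0,0,0],[0,0,0],[0,0,0],[0,0,0],[0,0,0],[0,0,0],[0,0,0],[0,0,0]], gripper=[0,0,0,0,0,0,0,0,0,0])

```text
clock: 12.8
position: [452.0, -293.5, 291.4]
ee_rot: [0.71, -0.019, -0.704, -0.015]
contact_force: [0.7, -0.0, 0.1]
gripper_width: -0.1
```

```bash
python3 st.py; python3 -c "
from h import *
f=save('side','side8'); g=save('top','top8')
for t in ('shock','tube','fork_cap','seal','socket','cup'):
    for d in spotter.look_for('top',t)[:1]: print(t,d['score'],world(g,d['centre']))
import cv2,numpy as np
a=cv2.imread('pics/side8.png')[60:300,190:430]; b=cv2.imread('pics/top8.png')[100:300,200:500]
cv2.imwrite('pics/c8.png',np.hstack([cv2.resize(a,(340,340)),cv2.resize(b,(460,307+33))]))"
```

```text
12.8 [ 452.011 -293.514  291.369] [ 0.037  0.425 -0.963  1.488 -1.592 -1.396] [ 0.664 -0.032  0.069] -0.1425436673702971
[[ 0.008 -0.049 -0.999]
 [-0.006 -0.999  0.049]
 [-1.     0.006 -0.008]]
shock 0.84 [ 625.0851683  -290.7047433   113.41460473]
tube 0.69 [640.21519939 229.88169568 106.15638751]
fork_cap 0.2 [641.70735118 229.86299538 106.33841308]
seal 0.42 [676.690931   208.01230067  45.63580783]
cup 0.63 [821.98142394   6.74387696  40.03631894]
```

View pics/c8.png

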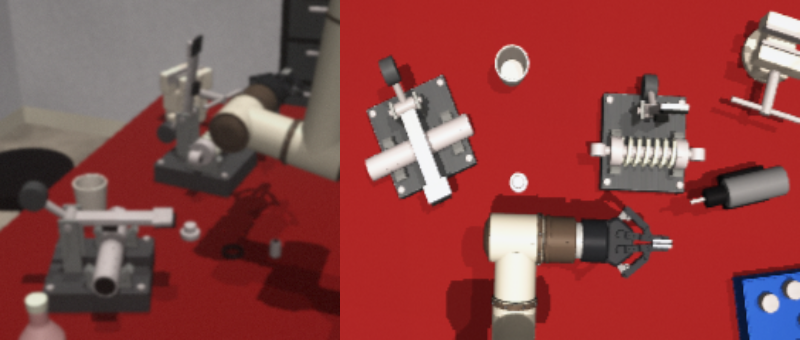

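The final picture shows the shock arm standing upright at side (195,60), with the shock lying in its saddles. The tube arm is down, the loose items are undisturbed and the gripper is clear.

```bash
python3 -c "
from h import *
print(job_done())"
```

```text
the job is handed in; nothing more can be done
None
```

The arm over the shock absorber is up and standing by itself, and I handed the job in at about 13 s.

**What I did:** I put the shut fingers level under the rubber pad from the side. I pushed it up along its arc to about 1.0–1.1 rad, where it tipped over to its stop by itself. Then I backed the gripper about 150 mm clear.

**Last checks:**
- **Shock arm:** upright in both camera views just before hand-in. I judged this by eye, as the hinge angle was not measured.
- **Fork tube arm:** still down.
- **Shock, tube and cup:** in place in the pictures. The networks put the tube and cup within 2 mm of where they were at the start. The shock's reading moved 16 mm along its length, but the raised arm now leaves more of it visible, which shifts that reading.
- **Seal, fork cap and socket:** all visible in their places in the side picture. The networks did not confirm them from the top view: the seal and fork cap answers were false hits with scores of 0.42 or less, and the socket was not reported.
- **Force:** readings at the end of each move never passed about 1.3 N. I did not record the force during the moves.

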